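# Wind the lab jack up under the paint mill's lip

### The job

Fit the loose crank fully home on the square drive of the scissor jack and wind the jack up until the rim of the white tub stands 10 mm below the discharge lip of the paint mill. Leave the crank on the drive and the tub upright and still on the platform. Do not handle the tub or let it touch the mill, and leave the jar, the tin and the palette knife alone.

Things in the scene. Friction and masses are not known exactly. Their poses are not given: they have to be found in the camera images.
- jack: Base plate of an aluminium and steel laboratory scissor jack with 150 x 150 mm plates, fixed on the bench; origin at the middle of its underside. Its level screw runs at half height along x; the square drive sticks out of its -x side. Turned clockwise as seen from the drive's end, the screw raises the platform: 10 mm a turn.
- drive_collar (a point): Centre of the outer face of the brass collar (32 mm across) from which the square drive sticks out along -x; x points level along the screw into the jack, z is up. 80 mm above the bench and 115 mm from the platform's middle (40 mm outside its edge) at the start. This point's axes do not turn; as the jack is wound it rises half as far as the platform.
- drive_nose (a point): Tip of the drive's domed nose, 42.5 mm out from the collar (same axes, do not turn). The steel square is 16 mm across flats, 36 mm long, then a 6.5 mm dome. It starts turned -0.35 to +0.25 rad about x from flats level: see it or feel for it, leaning lightly on the crank while turning it until it drops on. Turning takes 0.2 N m either way (4 N at the crank's grip); it stays where left.
- crank_socket (a point): Middle of the socket tube of the loose red crank (0.3 kg). It lies flat as a Z: square tube 55 mm long, 26 mm square outside, along x, bored 18.2 mm square, 43 mm deep from its mouth at +x, bore parallel to the outer sides; at the other end a flat arm (27.5 to 39.5 mm behind this point) runs along +y, and the grip stands out from its end along -x. 13 mm above the bench at the start.
- crank_mouth (a point): Middle of the mouth of the crank's square bore, on the tube's axis, 27.5 mm along +x from crank_socket; same axes. The crank is fully home when the mouth meets the collar. It fits with play: it slips on within about 0.1 rad of the square's angle, and let go it droops up to 0.12 rad on the drive but does not slide off.
- crank_grip (a point): A point on the axis of the crank's wooden grip, 57 mm out from the arm, at [-97, 48, 0] mm from crank_socket in the crank's axes. The grip is a sleeve, 26 mm across and 94 mm long (47.5 to 141.5 mm behind crank_socket), that turns freely on its pin, parallel to the tube and 48 mm off its axis (the crank's throw).
- tub_rim (a point): Centre of the rim of the open white plastic tub (94 mm across at the rim, 70 mm tall, 0.25 kg), which stands loose in the middle of the jack's platform. z is up along the tub.
- tub_base (a point): Centre of the underside of the white tub.
- platform (a point): Centre of the upper face of the jack's platform (150 x 150 mm); it rises straight up as the jack is wound. 158 mm above the bench at the start.
- lip (a point): Middle of the lowest edge of the steel apron, the sloping discharge chute (150 mm wide) at the front of the blue three-roll paint mill. The lip overhangs the tub; z is up. The mill is fixed; the lip's height differs each time, 28 to 42 mm above the tub's rim at the start.
- jar_mid (a point): Middle of the orange pigment jar with a black cap, 68 mm across, 85 mm tall, standing on the bench; to be left alone.
- tin_mid (a point): Middle of the green oil tin, 60 mm across, 100 mm tall, standing on the bench; to be left alone.
- palette_knife_grip (a point): Middle of the wooden handle of the palette knife, 230 mm long over all, lying on the bench; to be left alone.
There are look-alikes about, which are no part of the job. What is meant by the part that bears crank_socket is not black or turquoise, and is the larger of those in its own colour.

How it is judged:
By the outcome, as a careful person would: the job done as asked, in the order asked, and still so for the second after the job is handed in, with the robot touching nothing.
It also fails if it takes over 72 s, if anything falls off the work surface, if the arm or the gripper's body presses on something with over 40 N, if the wrist force passes 120 N, or if a joint passes its speed limit or range.

### The arm

A 7-joint arm with a two-finger parallel gripper is mounted at the origin on the work surface. World frame = base frame: x ahead of the robot, y to its left, z up, the work surface at z = 0. Lengths are in mm, angles in degrees, forces in N, time in s.
With the tool pointing down it reaches from about 400 to 875 mm from the base axis. Payload 19.3 kg.
Tool frame: the origin (TCP) lies at the centre of the arm's flange, where the gripper is bolted on; the fingertips stand 173 mm ahead of it and the grasp point (between the pads) lies 155 mm ahead of it; x points along the fingers, y is the direction in which the jaws open and shut, and the axes are right-handed (so a half turn about x gives the same grasp; the last joint's range is limited). The gripper opens to 85 mm and grips with 20 to 120 N. Pads are 22 mm wide; open, the fingers measure 114 mm over their backs; the gripper's body (76 mm by 85 mm) begins 54 mm behind the grasp point. The pads swing forward as they close: fully open they stand 13 mm farther back than shut.
Start: joints at [-73.808, 29.874, -2.08, 91.645, 1.215, 58.505, -6.463], TCP at [215.973, 586.494, 404.691] pointing down, gripper open.
Joint ranges: [-166.77, 166.77], [-17.47, 122.26], [-85.68, 81.53], [9.62, 139.38], [-72.42, 252.41], [9.2, 110.78], [-144.41, 144.41]. Speed limits (degrees/s): [108.29, 108.29, 136.94, 136.94, 172.46, 172.46, 172.46].

### API

Orientations are given as [roll, pitch, yaw] about the fixed x, y, z axes, in that order (R = Rz(yaw) Ry(pitch) Rx(roll)).
In Python, from bench import monitor, capture, job gives the robot as it stands. The module is installed in compiled form; this text tells all that it offers.
- The arm moves only by the shell command python3 -m handwheel 'ROWS' [FORCE]. ROWS is JSON, a list of rows, each an object with "slide": the shift along the tool's x, y, z in m, a list of three; "turn": the turn, a rotation vector about the tool's x, y, z in degrees, a list of three; "gripper": the finger opening in m, from 0 to 0.0854. In form: [{"slide": [dx, dy, dz], "turn": [ax, ay, az], "gripper": gripper}, ...]. A call has 1 to 5 rows; each row shifts and turns the pose as measured when the row begins, along the tool's axes as they then stand; what a row does not reach is not made up. A row lasts 1/12 s, in which the tool goes at most 41.7 mm and 7.16 degrees, less where a joint would pass 70% of its speed; a pose out of reach is approached as far as the arm can. A call is refused whole if a number of a shift passes 0.0417 or a number of a turn 7.16, either way. A call with a gripper value outside its range is refused whole. The fingers move at their own pace and stop on an object; FORCE is the grip in N (left out, the last holds). Time passes only in rows, so rows that do not move let the fingers close. It gives the time, the measured TCP pose, the force and the opening at its end, in the units of the state.
- monitor.sense(): the state, without advancing time (a new reading comes with each control period).
- capture(name): name is "side" or "top"; returns a dict with "pixels" (400x640x3 uint8, red, green, blue), "mtx" (3x3 intrinsics, pixels), "view" (4x4, takes a point from world to camera coordinates). Camera axes: x right, y down, z forward; pixel columns grow to the right and rows downward; lengths in mm; the calibration is good to about 2 mm. A picture is of the moment at which its call begins. There is no depth.
- job.sign_off(): hands the job in, once; it reports no verdict.
The state is a dict: "time_s": time; "joint_positions": joint angles; "qd": joint speeds; "effort": joint torques, N m; "tcp_pos": TCP position; "tool_rot": TCP orientation; "contact_force": force on the tool from outside, world axes, zero at the start; "ft_torque": the same for the moment, N m; "width": finger opening in mm.
Only numpy, scipy, OpenCV 4.12 (cv2) and the standard library are available. Lean on these libraries where they do the work, as an engineer would, in place of code of your own. Each camera call takes 0.05 s, during which the arm holds its last target. There are 200 camera calls.

## Working session

There is one attempt and no reset: what is moved stays moved. The work goes in short steps, Python scripts to look and compute and a shell command to move; the robot and the scene stay as the last step left them, time stands still between calls to the robot, and variables do not carry over. Pictures are saved under pics/ and viewed, about 8 in all and at most 12, crops included, and the job is handed in when it is done.

```bash
mkdir -p pics; cat > h.py <<'E'
import numpy as np,cv2
from bench import monitor,capture,job
def snap(n,f,crop=None,s=1):
    c=capture(n); p=c["pixels"][:,:,::-1]
    np.savez(f"pics/{f}.npz",**c)
    if crop: x0,y0,x1,y1=crop; p=p[y0:y1,x0:x1]
    cv2.imwrite(f"pics/{f}.png",cv2.resize(p,None,fx=s,fy=s,interpolation=cv2.INTER_CUBIC)); return c
def crop(f,g,c,s):
    p=np.load(f"pics/{f}.npz")["pixels"][:,:,::-1]; x0,y0,x1,y1=c
    cv2.imwrite(f"pics/{g}.png",cv2.resize(p[y0:y1,x0:x1],None,fx=s,fy=s,interpolation=cv2.INTER_CUBIC))
def ray(c,u,v):
    V=c["view"];d=V[:3,:3].T@np.linalg.solve(c["mtx"],[u,v,1.]);o=-V[:3,:3].T@V[:3,3];return o,d
def atz(c,u,v,z):
    o,d=ray(c,u,v);return o+d*(z-o[2])/d[2]
def tri(a,b):
    (o1,d1),(o2,d2)=a,b
    A=np.stack([d1,-d2],1);t=np.linalg.lstsq(A,o2-o1,rcond=None)[0]
    p,q=o1+d1*t[0],o2+d2*t[1];return (p+q)/2,np.linalg.norm(p-q)
def proj(c,P):
    P=np.atleast_2d(P);q=(c["view"][:3,:3]@P.T+c["view"][:3,3:4]);q=c["mtx"]@q;return (q[:2]/q[2]).T
E
python3 - <<'E'
from h import *
a=snap("side","s0");b=snap("top","t0")
v=np.vstack([a["pixels"],b["pixels"]])[:,:,::-1];cv2.imwrite("pics/both.png",cv2.resize(v,None,fx=.75,fy=.75))
print(a["mtx"],a["view"],b["view"],monitor.sense())
E
```

```text
[[461.68102938   0.         310.77866148]
 [  0.         461.68102938 196.2627116 ]
 [  0.           0.           1.        ]] [[ 6.73985101e-01  7.38531938e-01  1.77386586e-02 -5.37486480e+02]
 [ 5.57758762e-01 -4.92972860e-01 -6.67744654e-01 -1.17616850e+02]
 [-4.84406076e-01  4.59943840e-01 -7.44179022e-01  1.56786450e+03]
 [ 0.00000000e+00  0.00000000e+00  0.00000000e+00  1.00000000e+00]] [[-2.45079464e-03 -9.99977659e-01  6.21888572e-03  2.03580523e+02]
 [-9.92110118e-01  1.65190408e-03 -1.25358629e-01  5.85315539e+02]
 [ 1.25345555e-01 -6.47704770e-03 -9.92092002e-01  1.04777045e+03]
 [ 0.00000000e+00  0.00000000e+00  0.00000000e+00  1.00000000e+00]] {'time_s': 0.1, 'joint_positions': array([-73.80865801,  29.90554085,  -2.07939534,  91.66818908,
         1.21437517,  58.50618094,  -6.46120788]), 'qd': array([-0.06395341, -0.00298358, -0.02461581, -0.05724647, -0.10510409,
       -0.00100085, -0.02443121]), 'effort': array([ 4.96748689e-03, -9.28473043e+01,  1.98493883e+00, -3.70531976e+01,
        1.83011015e-02,  5.35907850e-03, -1.74103428e-05]), 'tcp_pos': array([215.94508992, 586.38563593, 404.20031816]), 'tool_rot': array([ -85.24714122,   89.94213038, -105.4614606 ]), 'contact_force': array([ 0.0385013 , -0.81597558, -0.43568021]), 'ft_torque': array([-0.05003902, -0.0072183 , -0.03287313]), 'width': 85.93287017576255}
```

View pics/both.png

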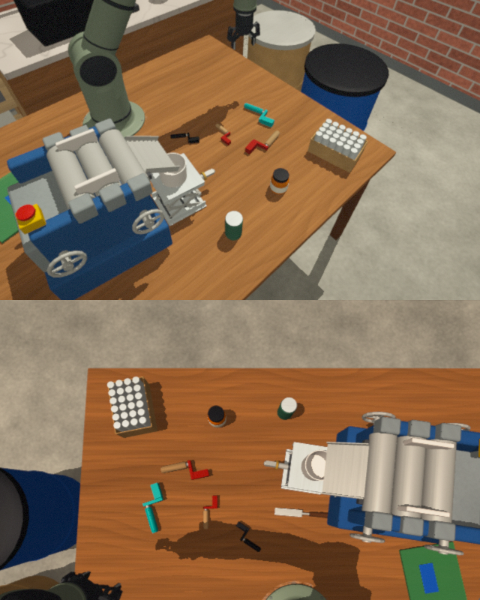

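The picture shows a large red crank at top (260,224) / side (345,193), a small red one at top (281,273) / side (297,180), and two turquoise and two black look-alikes. The large red one fits, being neither black nor turquoise and the larger of the reds. The next view is an enlarged crop to confirm that.

```bash
python3 - <<'E'
from h import *
t=np.load("pics/t0.npz")["pixels"][:,:,::-1];s=np.load("pics/s0.npz")["pixels"][:,:,::-1]
f=lambda p,x,y,w=80,h=60:cv2.resize(p[y:y+h,x:x+w],(400,300),interpolation=cv2.INTER_CUBIC)
cv2.imwrite("pics/c1.png",np.vstack([np.hstack([f(t,210,200),f(t,345,190)]),np.hstack([f(s,310,160),f(s,215,210)])]))
E
```

```text
(no output)
```

View pics/c1.png

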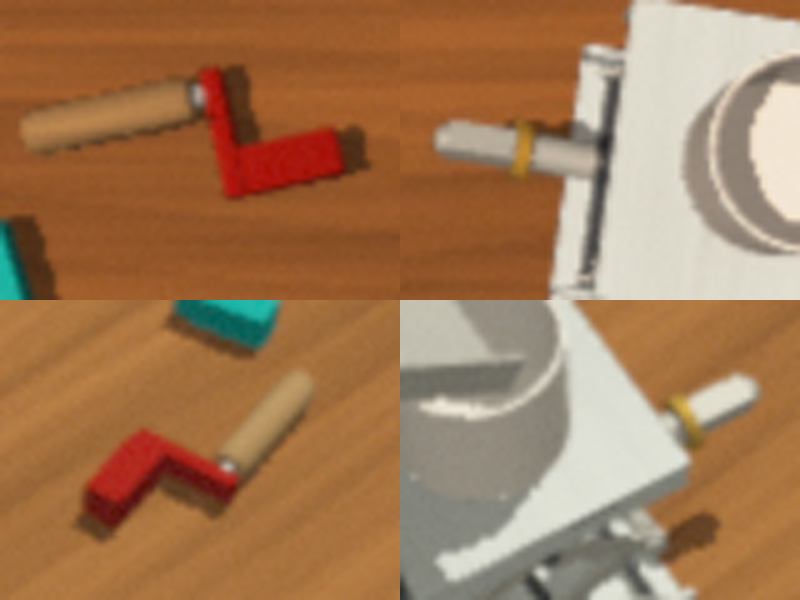

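```bash
python3 - <<'E'
from h import *
t=np.load("pics/t0.npz");s=np.load("pics/s0.npz")
T=lambda x,y:(210+x/5,200+y/5)
pr=lambda *a:print(*[np.round(q,1) for q in a])
m=atz(t,*T(338,150),26);pr("mouth top",m)
e=atz(t,*T(238,172),26);pr("tube arm end",e)
g0=atz(t,*T(25,133),13);g1=atz(t,*T(190,100),13);pr("grip ends",g0,g1)
d=g1-g0;pr("yaw grip",np.degrees(np.arctan2(d[1],d[0])), "tube",np.degrees(np.arctan2(*(m-e)[1::-1])))
U=lambda x,y:(345+(x-400)/5,190+y/5);W=lambda x,y:(215+(x-400)/5,210+(y-300)/5)
pr("collar z80",atz(t,*U(518,150),80),"nose z80",atz(t,*U(435,138),80))
pr(tri(ray(t,*U(435,138)),ray(s,*W(757,385)))[0],tri(ray(t,*U(518,150)),ray(s,*W(692,418)))[0])
for n,P in [("platform corners",[(630,2)])]:
  pr(atz(t,*U(630,2),158))
E
```

```text
Traceback (most recent call last):
numpy._core._exceptions._UFuncNoLoopError: ufunc 'multiply' did not contain a loop with signature matching types (dtype('<U9'), dtype('float64')) -> None
```

```bash
python3 - <<'E'
from h import *
t=np.load("pics/t0.npz");s=np.load("pics/s0.npz")
T=lambda x,y:(210+x/5,200+y/5)
np.set_printoptions(precision=1,suppress=True);pr=print
m=atz(t,*T(338,150),26);pr("mouth top",m)
e=atz(t,*T(238,172),26);pr("tube arm end",e)
g0=atz(t,*T(25,133),13);g1=atz(t,*T(190,100),13);pr("grip ends",g0,g1)
d=g1-g0;pr("yaw grip",np.degrees(np.arctan2(d[1],d[0])), "tube",np.degrees(np.arctan2(*(m-e)[1::-1])))
U=lambda x,y:(345+(x-400)/5,190+y/5);W=lambda x,y:(215+(x-400)/5,210+(y-300)/5)
pr("collar z80",atz(t,*U(518,150),80),"nose z80",atz(t,*U(435,138),80))
pr(tri(ray(t,*U(435,138)),ray(s,*W(757,385))),tri(ray(t,*U(518,150)),ray(s,*W(692,418))))
pr(atz(t,*U(630,2),158),atz(t,*U(560,297),158))
import cv2
R=cv2.Rodrigues
from scipy.spatial.transform import Rotation as Ro
print(Ro.from_euler('xyz',monitor.sense()["tool_rot"],degrees=True).as_matrix())
E
```

```text
mouth top [536.  316.2  26. ]
tube arm end [524.  371.3  26. ]
grip ends [547.  492.8  13. ] [565.4 400.9  13. ]
yaw grip -78.67399433281865 tube -77.6389974684716
collar z80 [557.8  71.   80. ] nose z80 [564.2 114.8  80. ]
(array([565. , 116.1,  81.7]), np.float64(3.046411305147877)) (array([559. ,  73.3,  82.9]), np.float64(4.808216659889882))
[622.9  24.9 158. ] [478.1  62.5 158. ]
[[-0.   0.3  0.9]
 [-0.   0.9 -0.3]
 [-1.  -0.   0. ]]
```

```bash
cat >> h.py <<'E'
from scipy.spatial.transform import Rotation as Ro
np.set_printoptions(precision=4,suppress=True)
def Rt(yaw,pitch=0):
    """tool x down, tool z horizontal at 'yaw' (insertion dir); then turned by pitch about tool z"""
    a=np.radians(yaw);z=np.array([np.cos(a),np.sin(a),0]);x=np.array([0,0,-1.]);y=np.cross(z,x)
    return Ro.from_matrix(np.stack([x,y,z],1))*Ro.from_rotvec([0,0,pitch],degrees=True)
def go(P,R):
    s=monitor.sense();C=Ro.from_euler('xyz',s["tool_rot"],degrees=True)
    print("t",s["time_s"],"tcp",s["tcp_pos"],"F",s["contact_force"],"M",s["ft_torque"],"w",s["width"])
    print("slide m",C.inv().apply(np.array(P)-s["tcp_pos"])/1000,"turn",(C.inv()*R).as_rotvec(degrees=True))
    print("slide after turn",R.inv().apply(np.array(P)-s["tcp_pos"])/1000)
E
python3 -c "
from h import *
go([529.5,344,250],Rt(-78.4))"
```

```text
t 0.1 tcp [215.9451 586.3856 404.2003] F [ 0.0385 -0.816  -0.4357] M [-0.05   -0.0072 -0.0329] w 85.93287017576255
slide m [ 0.1544 -0.119   0.378 ] turn [58.1857  0.0337  0.0502]
slide after turn [0.1542 0.2584 0.3005]
```

```bash
python3 -m handwheel '[{"slide":[0.018,0,0],"turn":[7,0,0],"gripper":0.085},{"slide":[0.018,0,0],"turn":[7,0,0],"gripper":0.085},{"slide":[0.018,0,0],"turn":[7,0,0],"gripper":0.085},{"slide":[0.018,0,0],"turn":[7,0,0],"gripper":0.085},{"slide":[0.018,0,0],"turn":[7,0,0],"gripper":0.085}]'
python3 -m handwheel '[{"slide":[0.018,0,0],"turn":[7,0,0],"gripper":0.085},{"slide":[0.018,0,0],"turn":[7,0,0],"gripper":0.085},{"slide":[0.018,0,0],"turn":[7,0,0],"gripper":0.085},{"slide":[0,0.025,0.03],"turn":[0,0,0],"gripper":0.085},{"slide":[0,0.025,0.03],"turn":[0,0,0],"gripper":0.085}]'
python3 -m handwheel '[{"slide":[0,0.025,0.03],"turn":[0,0,0],"gripper":0.085},{"slide":[0,0.025,0.03],"turn":[0,0,0],"gripper":0.085},{"slide":[0,0.025,0.03],"turn":[0,0,0],"gripper":0.085},{"slide":[0,0.025,0.03],"turn":[0,0,0],"gripper":0.085},{"slide":[0,0.025,0.03],"turn":[0,0,0],"gripper":0.085}]'
python3 -c "
from h import *
go([529.5,344,250],Rt(-78.4))"
```

```text
time_s: 0.52
tcp_pos: [216.8, 586.7, 313.8]
tool_rot: [128.7, 89.8, 72.7]
contact_force: [0.6, 0.9, -0.3]
width: 85.1
time_s: 0.93
tcp_pos: [271.2, 541.6, 251.1]
tool_rot: [-82.6, 89.8, -159.9]
contact_force: [1.9, 0.2, 0.3]
width: 85.1
time_s: 1.35
tcp_pos: [429.3, 417.9, 248.0]
tool_rot: [-65.3, 89.6, -142.3]
contact_force: [-0.3, 0.6, 0.6]
width: 85.0
t 1.35 tcp [429.3082 417.9319 248.0117] F [-0.2722  0.6036  0.5626] M [ 0.0366 -0.0174  0.052 ] w 84.95663524124036
slide m [-0.0023  0.081   0.0946] turn [1.4142 0.191  0.4026]
slide after turn [-0.002   0.0833  0.0926]
```

```bash
python3 -m handwheel '[{"slide":[0,0.027,0.031],"turn":[0.5,0,0.2],"gripper":0.085},{"slide":[0,0.027,0.031],"turn":[0.5,0.2,0.2],"gripper":0.085},{"slide":[0,0.027,0.031],"turn":[0.4,0,0],"gripper":0.085},{"slide":[0,0,0],"turn":[0,0,0],"gripper":0.085},{"slide":[0.02,0,0],"turn":[0,0,0],"gripper":0.085}]' 70
python3 -c "
from h import *
go([529.5,344,178],Rt(-78.4));snap('side','s1');snap('top','t1')
t=np.load('pics/t1.npz')['pixels'][:,:,::-1];s=np.load('pics/s1.npz')['pixels'][:,:,::-1]
f=lambda p,x,y,w=100,h=75:cv2.resize(p[y:y+h,x:x+w],(400,300),interpolation=cv2.INTER_CUBIC)
cv2.imwrite('pics/c2.png',np.vstack([f(s,290,140),f(t,200,190)]))"
```

```text
time_s: 1.77
tcp_pos: [537.7, 334.4, 229.7]
tool_rot: [70.1, 89.7, -9.0]
contact_force: [-0.4, 1.5, -0.7]
width: 85.2
t 1.7667 tcp [537.6744 334.448  229.6521] F [-0.4114  1.4788 -0.6802] M [ 0.1163 -0.0431 -0.0235] w 85.21820731127633
slide m [ 0.0516 -0.0065 -0.011 ] turn [-0.6757  0.1166 -0.3162]
slide after turn [ 0.0517 -0.0061 -0.011 ]
```

View pics/c2.png

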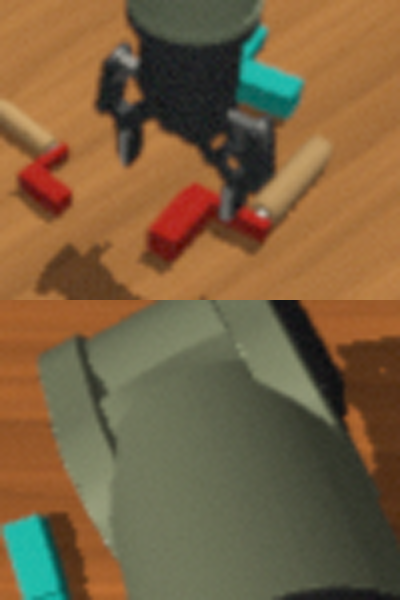

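The side crop shows the open gripper above the big red crank, fingertips at crop (128,160) and (228,215), straddling its tube. I'll correct by the computed offsets and descend.

```bash
python3 -m handwheel '[{"slide":[0.006,-0.006,-0.011],"turn":[-0.7,0,-0.3],"gripper":0.085},{"slide":[0.015,0,0],"turn":[0,0,0],"gripper":0.085},{"slide":[0.015,0,0],"turn":[0,0,0],"gripper":0.085},{"slide":[0,0,0],"turn":[0,0,0],"gripper":0.085}]' 70
python3 -c "
from h import *
go([529.5,344,178],Rt(-78.4))"
```

```text
time_s: 2.2
tcp_pos: [523.5, 347.9, 187.9]
tool_rot: [-65.7, 89.4, -143.6]
contact_force: [-1.2, 0.1, -0.8]
width: 85.0
t 2.2 tcp [523.548  347.8878 187.8586] F [-1.2259  0.1457 -0.8356] M [ 0.0166  0.0426 -0.0012] w 84.96286027992473
slide m [0.0098 0.0051 0.005 ] turn [0.4385 0.2438 0.5333]
slide after turn [0.0099 0.005  0.005 ]
```

```bash
python3 -m handwheel '[{"slide":[0.005,0.005,0.005],"turn":[0.4,0.2,0.5],"gripper":0.085},{"slide":[0.003,0,0],"turn":[0,0,0],"gripper":0.085},{"slide":[0,0,0],"turn":[0,0,0],"gripper":0.0},{"slide":[0,0,0],"turn":[0,0,0],"gripper":0.0},{"slide":[0,0,0],"turn":[0,0,0],"gripper":0.0}]' 70
python3 -m handwheel '[{"slide":[0,0,0],"turn":[0,0,0],"gripper":0.0},{"slide":[0,0,0],"turn":[0,0,0],"gripper":0.0},{"slide":[0,0,0],"turn":[0,0,0],"gripper":0.0},{"slide":[0,0,0],"turn":[0,0,0],"gripper":0.0}]' 70
python3 -c "
from h import *
go([529.5,344,178],Rt(-78.4))"
```

```text
time_s: 2.62
tcp_pos: [528.8, 345.9, 180.0]
tool_rot: [179.6, 90.0, 101.4]
contact_force: [0.0, 0.7, 0.0]
width: 51.1
time_s: 2.95
tcp_pos: [529.3, 345.9, 181.4]
tool_rot: [117.2, 89.9, 39.0]
contact_force: [0.1, -1.5, -2.8]
width: 24.8
t 2.95 tcp [529.3076 345.9478 181.4215] F [ 0.1212 -1.4955 -2.7696] M [-0.1045  0.0677 -0.0022] w 24.816508239342465
slide m [ 0.0034 -0.0002  0.0019] turn [ 0.1696 -0.0557 -0.1079]
slide after turn [ 0.0034 -0.0002  0.0019]
```

```bash
python3 -m handwheel '[{"slide":[-0.03,0,0],"turn":[0,0,0],"gripper":0.0},{"slide":[-0.035,0,0.01],"turn":[5,0,0],"gripper":0.0},{"slide":[0,0,0.035],"turn":[6,0,0],"gripper":0.0},{"slide":[0,0.01,0.035],"turn":[6,0,0],"gripper":0.0},{"slide":[0,0.01,0.03],"turn":[0,0,0],"gripper":0.0}]' 90
python3 -m handwheel '[{"slide":[0,0,0],"turn":[0,0,0],"gripper":0.0},{"slide":[0,0,0],"turn":[0,0,0],"gripper":0.0}]' 90
python3 -c "
from h import *
go([571.5,172.6,248.4],Rt(-97))"
```

```text
time_s: 3.37
tcp_pos: [550.5, 239.9, 247.6]
tool_rot: [-152.1, 89.7, 112.5]
contact_force: [0.8, 0.4, -2.4]
width: 23.8
time_s: 3.53
tcp_pos: [552.1, 232.3, 248.2]
tool_rot: [-127.6, 89.9, 136.5]
contact_force: [-0.8, 1.1, -2.4]
width: 23.9
t 3.5333 tcp [552.1441 232.3409 248.2266] F [-0.817   1.1241 -2.3929] M [0.0001 0.1105 0.0033] w 23.887621533899196
slide m [-0.0002  0.0254  0.0574] turn [ 1.1304 -0.0436  0.0577]
slide after turn [-0.0002  0.0265  0.0569]
```

```bash
python3 -m handwheel '[{"slide":[0,0.013,0.028],"turn":[0.6,0,0],"gripper":0.0},{"slide":[0,0.013,0.028],"turn":[0.5,0,0],"gripper":0.0},{"slide":[0,0,0],"turn":[0,0,0],"gripper":0.0},{"slide":[0,0,0],"turn":[0,0,0],"gripper":0.0}]' 90
python3 -c "
from h import *
go([571.5,172.6,248.4],Rt(-97));snap('side','s2');snap('top','t2')
t=np.load('pics/t2.npz')['pixels'][:,:,::-1];s=np.load('pics/s2.npz')['pixels'][:,:,::-1]
f=lambda p,x,y,w=100,h=75:cv2.resize(p[y:y+h,x:x+w],None,fx=5,fy=5,interpolation=cv2.INTER_CUBIC)
cv2.imwrite('pics/c3.png',np.vstack([f(s,230,170,120,70),f(t,290,180,120,50)]))"
```

```text
time_s: 3.87
tcp_pos: [571.9, 173.8, 247.4]
tool_rot: [-110.3, 89.8, 153.0]
contact_force: [-0.4, 1.2, -3.7]
width: 23.9
t 3.8667 tcp [571.9109 173.8203 247.4499] F [-0.3605  1.1753 -3.6722] M [0.0167 0.0464 0.0388] w 23.94971119733228
slide m [-0.001  -0.0003  0.0013] turn [ 0.2429 -0.0553  0.1506]
slide after turn [-0.001  -0.0003  0.0013]
```

View pics/c3.png

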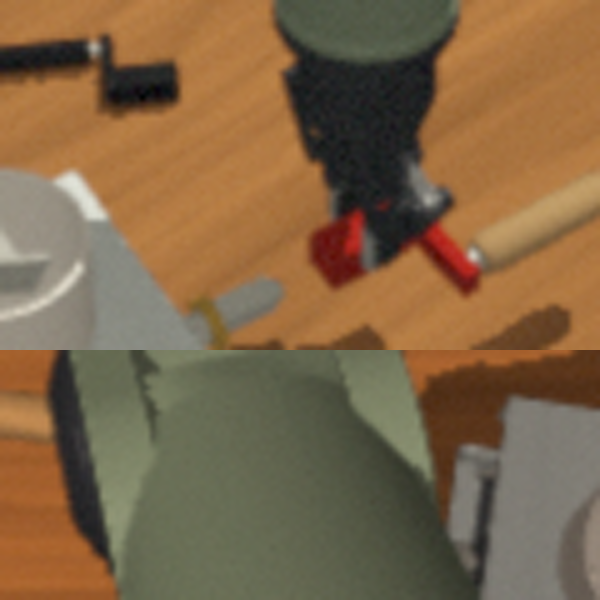

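Side view: mouth centre at crop (338,253), which is px (297.6,220.6); nose tip at crop (281,290), px (286.2,228). I'll compare these with the kinematic prediction and enlarge the drive in the first images to read its roll.

```bash
python3 -c "
from h import *
s=np.load('pics/s2.npz');t0=np.load('pics/t0.npz');s0=np.load('pics/s0.npz')
R=Rt(-97);P=np.array([571.9,173.8,247.4])
for dz in(22,27.5,33): print(dz,proj(s,P+R.apply([168.4,0,dz])))
print('nose',proj(s,[[564.5,115.5,80]]),'top',proj(t0,[[564.5,115.5,80]]))
d=np.array([-.122,-.9925,0]);
print('collar',proj(s,[[559.3,73.3,80]]))
f=lambda c,x,y,w=33,h=25:cv2.resize(c['pixels'][y:y+h,x:x+w,::-1],(792//2,300),interpolation=cv2.INTER_LANCZOS4)
cv2.imwrite('pics/c4.png',np.hstack([f(s0,262,218),f(t0,347,207)]))"
```

```text
22 [[296.534  221.8415]]
27.5 [[294.9191 222.7068]]
33 [[293.2988 223.575 ]]
nose [[285.579  227.4045]] top [[351.7352 217.491 ]]
collar [[272.6514 234.3209]]
```

View pics/c4.png

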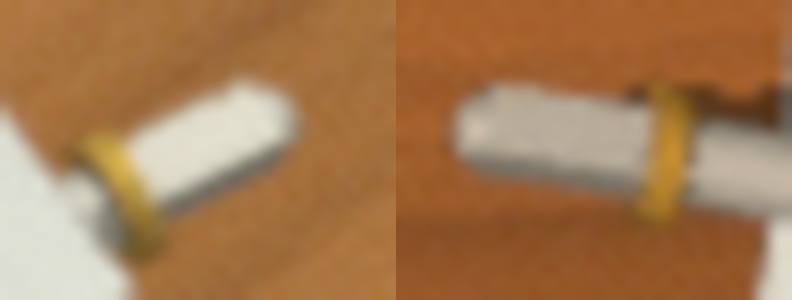

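The top face looks wide and the +y face narrow in the side view, with a dark -y band in the top view, so the drive's roll is about -16°. I'll roll the crank to match about its tube axis.

```bash
cat >> h.py <<'E'
def ax(A,roll=-16,yaw=-97,L=167.2):
    R=Rt(yaw,roll);go(np.array(A)-R.apply([L,0,0]),R)
    s=monitor.sense();C=Ro.from_euler('xyz',s["tool_rot"],degrees=True)
    print("axis pt",s["tcp_pos"]+C.apply([L,0,0]),"F tool",C.inv().apply(s["contact_force"]))
E
python3 -c "
from h import *
ax([571.5,172.6,80])"
```

```text
t 3.9667 tcp [571.7686 174.1397 247.4496] F [-0.224  -0.2268 -2.3497] M [-0.1093  0.068  -0.0103] w 23.79916631471573
slide m [0.0066 0.046  0.0018] turn [  0.2707   0.0039 -15.8582]
slide after turn [-0.0062  0.0461  0.0016]
axis pt [571.3696 174.2868  80.2501] F tool [ 2.35   -0.1901  0.2529]
```

```bash
python3 -m handwheel '[{"slide":[0.0007,0.0154,0],"turn":[0.1,0,-5.3],"gripper":0.0},{"slide":[0.0007,0.0154,0],"turn":[0.1,0,-5.3],"gripper":0.0},{"slide":[0.0007,0.0154,0.001],"turn":[0.1,0,-5.3],"gripper":0.0},{"slide":[0,0,0],"turn":[0,0,0],"gripper":0.0},{"slide":[0,0,0],"turn":[0,0,0],"gripper":0.0}]' 90
python3 -c "
from h import *
ax([571.5,172.6,80])"
```

```text
time_s: 4.38
tcp_pos: [616.1, 174.6, 240.4]
tool_rot: [-90.5, 73.2, 173.1]
contact_force: [-0.4, -0.8, -2.4]
width: 23.8
t 4.3833 tcp [616.1143 174.6388 240.4245] F [-0.404  -0.8001 -2.4425] M [-0.1643 -0.4373 -0.0324] w 23.75793578982031
slide m [-0.0009  0.0018  0.0075] turn [0.5629 0.0143 0.7813]
slide after turn [-0.0009  0.0019  0.0075]
axis pt [568.194  180.4692  80.3448] F tool [2.4264 0.4063 0.8467]
```

```bash
python3 -m handwheel '[{"slide":[-0.001,0.002,0.008],"turn":[0.5,0,0.8],"gripper":0.0},{"slide":[0,0,0.01],"turn":[0,0,0],"gripper":0.0},{"slide":[0,0,0.01],"turn":[0,0,0],"gripper":0.0},{"slide":[0,0,0],"turn":[0,0,0],"gripper":0.0}]' 90
python3 -c "
from h import *
d=np.array([-.122,-.9925,0])
ax(np.array([571.5,172.6,80])+20*d)"
```

```text
time_s: 4.72
tcp_pos: [612.6, 146.5, 240.8]
tool_rot: [-89.8, 74.4, 173.4]
contact_force: [0.0, -0.5, -3.8]
width: 23.7
t 4.7167 tcp [612.5761 146.465  240.7752] F [ 0.036  -0.5383 -3.7791] M [-0.2513 -0.4037  0.065 ] w 23.709062685152496
slide m [-0.0005  0.0021 -0.0009] turn [ 0.2389  0.1113 -0.3768]
slide after turn [-0.0005  0.0021 -0.0009]
axis pt [567.8447 151.6324  79.7528] F tool [3.6132 1.1131 0.5275]
```

```bash
python3 -m handwheel '[{"slide":[0,0.002,0.003],"turn":[0.2,0.1,-0.3],"gripper":0.0},{"slide":[0,0,0.005],"turn":[0,0,0],"gripper":0.0},{"slide":[0,0,0.005],"turn":[0,0,0],"gripper":0.0},{"slide":[0,0,0],"turn":[0,0,0],"gripper":0.0}]' 90
python3 -c "
from h import *
d=np.array([-.122,-.9925,0])
ax(np.array([571.5,172.6,80])+35*d)"
```

```text
time_s: 5.05
tcp_pos: [612.5, 132.6, 241.5]
tool_rot: [-90.5, 74.2, 172.5]
contact_force: [2.0, 2.8, -3.2]
width: 24.0
t 5.05 tcp [612.4874 132.6457 241.4731] F [ 1.9979  2.7601 -3.1632] M [ 0.4628 -0.7053 -0.0977] w 23.971753516439026
slide m [0.0006 0.0007 0.0003] turn [ 0.0654 -0.1324 -0.2112]
slide after turn [0.0006 0.0007 0.0003]
axis pt [567.3797 138.5739  80.5819] F tool [ 2.6027  2.4486 -2.9742]
```

```bash
python3 -m handwheel '[{"slide":[0.0005,0.0005,0.003],"turn":[0,0,0],"gripper":0.0},{"slide":[0,0,0.003],"turn":[0,0,0],"gripper":0.0},{"slide":[0,0,0],"turn":[0,0,0],"gripper":0.0}]' 90
python3 -c "
from h import *
d=np.array([-.122,-.9925,0])
ax(np.array([571.5,172.6,80])+40*d)"
```

```text
time_s: 5.3
tcp_pos: [612.4, 128.2, 241.4]
tool_rot: [-91.5, 74.3, 171.6]
contact_force: [0.3, -2.0, -4.4]
width: 23.8
t 5.3 tcp [612.3968 128.1884 241.3812] F [ 0.3269 -1.9692 -4.3595] M [-0.3206 -0.5248  0.0758] w 23.756598004442463
slide m [0.0006 0.0002 0.0009] turn [ 0.2059 -0.3694 -0.3284]
slide after turn [0.0006 0.0003 0.0009]
axis pt [567.6996 134.7643  80.4006] F tool [4.0325 1.7142 1.9469]
```

```bash
python3 -m handwheel '[{"slide":[0.0005,0,0.004],"turn":[0.2,-0.3,-0.3],"gripper":0.0},{"slide":[0,0,0.004],"turn":[0,0,0],"gripper":0.0},{"slide":[0,0,0.003],"turn":[0,0,0],"gripper":0.0},{"slide":[0,0,0],"turn":[0,0,0],"gripper":0.0}]' 90
python3 -c "
from h import *
d=np.array([-.122,-.9925,0])
ax(np.array([571.5,172.6,80])+50*d)"
```

```text
time_s: 5.63
tcp_pos: [611.0, 115.7, 240.8]
tool_rot: [-90.0, 74.1, 172.9]
contact_force: [0.6, 1.2, -2.7]
width: 24.2
t 5.6333 tcp [611.0116 115.6912 240.8391] F [ 0.6339  1.1773 -2.6743] M [ 0.0274 -0.7542 -0.0471] w 24.19984876510289
slide m [ 0.0001 -0.     -0.0017] turn [-0.0389 -0.0189 -0.0528]
slide after turn [ 0.0001 -0.     -0.0017]
axis pt [565.4225 121.3444  80.0737] F tool [ 2.4384  1.2009 -1.2458]
```

```bash
python3 -m handwheel '[{"slide":[0,0,0.005],"turn":[0,0,0],"gripper":0.0},{"slide":[0,0,0.005],"turn":[0,0,0],"gripper":0.0},{"slide":[0,0,0],"turn":[0,0,0],"gripper":0.0}]' 90
python3 -c "
from h import *
d=np.array([-.122,-.9925,0])
ax(np.array([571.5,172.6,80])+60*d)"
python3 -m handwheel '[{"slide":[0,0,0.004],"turn":[0,0,0],"gripper":0.0},{"slide":[0,0,0.003],"turn":[0,0,0],"gripper":0.0},{"slide":[0,0,0],"turn":[0,0,0],"gripper":0.0}]' 90
python3 -c "
from h import *
d=np.array([-.122,-.9925,0])
ax(np.array([571.5,172.6,80])+70*d)"
```

```text
time_s: 5.88
tcp_pos: [609.7, 104.4, 240.8]
tool_rot: [-90.0, 74.1, 173.0]
contact_force: [1.2, -0.8, -3.6]
width: 24.1
t 5.8833 tcp [609.6856 104.4218 240.7964] F [ 1.2487 -0.8379 -3.6039] M [-0.172  -0.6883 -0.0249] w 24.06497952237548
slide m [ 0.0001 -0.0001 -0.003 ] turn [-0.058  -0.0054 -0.0605]
slide after turn [ 0.0001 -0.0001 -0.003 ]
axis pt [564.113  110.0331  80.0248] F tool [3.0969 2.2803 0.6774]
time_s: 6.13
tcp_pos: [608.8, 97.9, 241.0]
tool_rot: [-90.5, 74.1, 172.5]
contact_force: [1.3, 3.1, -3.8]
width: 24.0
t 6.1333 tcp [608.7725  97.8668 240.9839] F [ 1.3194  3.0916 -3.7892] M [ 0.6135 -0.7797 -0.2499] w 24.03391324418521
slide m [0.0003 0.     0.0004] turn [-0.0234 -0.1507 -0.0678]
slide after turn [0.0003 0.     0.0004]
axis pt [563.2722 103.8965  80.207 ] F tool [ 3.3961  1.9358 -3.2213]
```

```bash
python3 -m handwheel '[{"slide":[0,0,0.004],"turn":[0,0,0],"gripper":0.0},{"slide":[0,0,0.003],"turn":[0,0,0],"gripper":0.0},{"slide":[0,0,0],"turn":[0,0,0],"gripper":0.0}]' 90
python3 -c "
from h import *
d=np.array([-.122,-.9925,0])
ax(np.array([571.5,172.6,80])+72.5*d)"
python3 -m handwheel '[{"slide":[0,0,0.003],"turn":[0,0,0],"gripper":0.0},{"slide":[0,0,0.002],"turn":[0,0,0],"gripper":0.0}]' 90
python3 -c "
from h import *
d=np.array([-.122,-.9925,0])
ax(np.array([571.5,172.6,80])+72.5*d)
snap('side','s3',(220,170,320,245),6)"
```

```text
time_s: 6.38
tcp_pos: [608.2, 96.9, 241.7]
tool_rot: [-92.8, 74.1, 170.4]
contact_force: [1.8, -2.2, -4.3]
width: 23.8
t 6.3833 tcp [608.2315  96.8711 241.6996] F [ 1.7925 -2.1915 -4.3457] M [-0.6324 -0.7642  0.1373] w 23.775940287931732
slide m [0.0008 0.0006 0.0018] turn [ 0.287  -0.7239 -0.1371]
slide after turn [0.0008 0.0006 0.0018]
axis pt [563.1264 104.5386  80.8811] F tool [3.5958 3.1462 2.018 ]
time_s: 6.55
tcp_pos: [607.8, 95.2, 242.0]
tool_rot: [-94.1, 74.1, 169.2]
contact_force: [2.9, 14.9, -3.0]
width: 23.8
t 6.55 tcp [607.7753  95.1816 241.9746] F [ 2.9079 14.8856 -3.0241] M [ 2.7924 -0.99   -1.1078] w 23.793435001926078
slide m [0.001  0.001  0.0001] turn [ 0.4667 -1.0273 -0.1748]
slide after turn [0.001  0.001  0.0001]
axis pt [562.8804 103.7161  81.141 ] F tool [  2.888    1.9787 -15.0641]
```

View pics/s3.png

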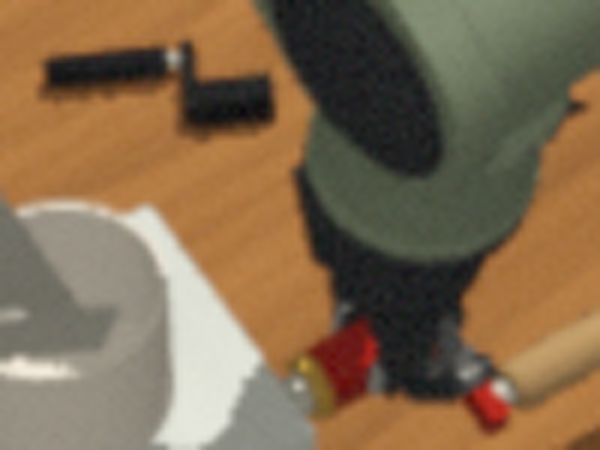

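The side view shows the red tube's mouth against the brass collar at crop (315,385), and the axial push has risen to 15 N. I'll do one more firm push with realignment to confirm it is home, then release.

```bash
python3 -m handwheel '[{"slide":[0.001,0.001,0.002],"turn":[0.4,-1,-0.2],"gripper":0.0},{"slide":[0,0,0.003],"turn":[0,0,0],"gripper":0.0},{"slide":[0,0,0.003],"turn":[0,0,0],"gripper":0.0},{"slide":[0,0,0],"turn":[0,0,0],"gripper":0.0}]' 90
python3 -c "
from h import *
d=np.array([-.122,-.9925,0])
ax(np.array([571.5,172.6,80])+72.5*d)"

```

```text
time_s: 6.93
tcp_pos: [608.0, 96.4, 241.6]
tool_rot: [-93.4, 74.1, 170.0]
contact_force: [1.2, -2.3, -4.6]
width: 24.2
t 6.9333 tcp [608.0293  96.3758 241.6377] F [ 1.2325 -2.3066 -4.5969] M [-0.6342 -0.8508  0.1248] w 24.21546643606917
slide m [0.0007 0.0007 0.0013] turn [ 0.5523 -0.8239 -0.0769]
slide after turn [0.0007 0.0008 0.0013]
axis pt [562.7872 104.3542  80.8728] F tool [3.9764 2.6869 2.2226]
```

```bash
python3 -m handwheel '[{"slide":[0,0,0],"turn":[0,0,0],"gripper":0.085},{"slide":[0,0,0],"turn":[0,0,0],"gripper":0.085},{"slide":[0,0,0],"turn":[0,0,0],"gripper":0.085},{"slide":[0,0,0],"turn":[0,0,0],"gripper":0.085},{"slide":[-0.02,0,0],"turn":[0,0,0],"gripper":0.085}]' 90
python3 -m handwheel '[{"slide":[-0.035,0,0],"turn":[0,0,0],"gripper":0.085},{"slide":[-0.035,0,0],"turn":[0,0,0],"gripper":0.085},{"slide":[0,0,-0.03],"turn":[0,0,5],"gripper":0.085},{"slide":[0,0,-0.03],"turn":[0,0,5],"gripper":0.085},{"slide":[0,0,-0.03],"turn":[0,0,5],"gripper":0.085}]' 90
python3 -c "
from h import *
go([621.3,200,290],Rt(-97))
a=snap('side','s4');b=snap('top','t4')
t=b['pixels'][:,:,::-1];s=a['pixels'][:,:,::-1]
f=lambda p,x,y,w,h:cv2.resize(p[y:y+h,x:x+w],None,fx=5,fy=5,interpolation=cv2.INTER_CUBIC)
cv2.imwrite('pics/c5.png',np.vstack([f(s,200,190,140,65),f(t,270,180,140,50)]))"
```

```text
time_s: 7.35
tcp_pos: [611.8, 93.7, 258.7]
tool_rot: [-92.7, 73.7, 170.7]
contact_force: [-0.5, -0.2, -0.3]
width: 82.6
time_s: 7.77
tcp_pos: [645.0, 171.5, 333.5]
tool_rot: [-118.5, 88.9, 144.0]
contact_force: [1.2, 0.1, -0.5]
width: 85.2
t 7.7667 tcp [645.0251 171.5152 333.4645] F [ 1.18    0.1416 -0.5355] M [-0.0183 -0.0704 -0.0187] w 85.15150022134836
slide m [ 0.0441 -0.0265 -0.0247] turn [-0.5177 -0.5162  0.9416]
slide after turn [ 0.0435 -0.027  -0.0254]
```

View pics/c5.png

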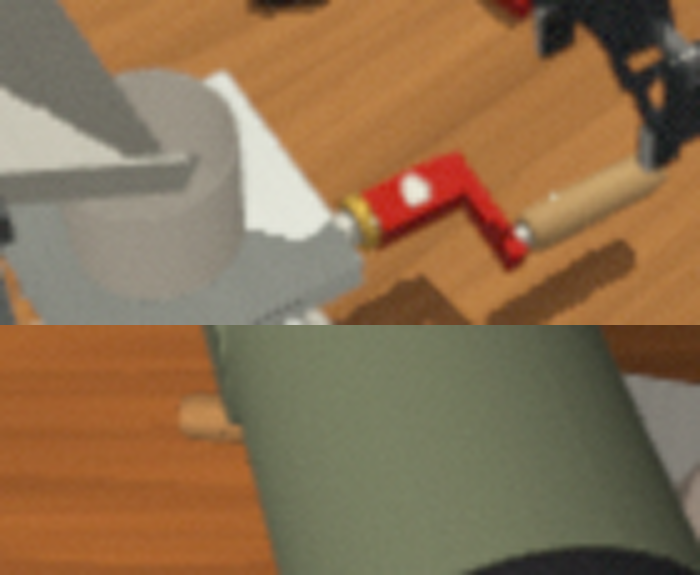

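The crank is seated against the collar, side crop (360,222). The grip runs from crop (525,237) to (660,178), and in the top view its end is at crop (182,415). I'll compare that with the prediction.

```bash
python3 -c "
from h import *
s=np.load('pics/s4.npz');t=np.load('pics/t4.npz')
print(tri(ray(t,306.4,198.2),ray(s,332.4,225.4)))
E=np.array([[625.8,237.4,67],[625.8,237.4,60]]);print(proj(s,E),proj(t,E))
go([621.3,200,290],Rt(-97))"
```

```text
(array([624.2729, 238.4943,  41.745 ]), np.float64(5.639893000130419))
[[331.9821 220.5516]
 [331.8559 222.0798]] [[305.7654 195.4774]
 [305.8339 195.9066]]
t 7.8667 tcp [643.5871 177.5263 332.6346] F [-0.2537  1.1557 -0.236 ] M [-0.0115 -0.0106  0.0065] w 84.79717279560015
slide m [ 0.0433 -0.0241 -0.0191] turn [-0.0173 -0.6485  1.0365]
slide after turn [ 0.0426 -0.0249 -0.0196]
```

```bash
python3 -m handwheel '[{"slide":[0.014,-0.024,-0.02],"turn":[0,-0.6,1],"gripper":0.085},{"slide":[0.015,0,0],"turn":[0,0,0],"gripper":0.085},{"slide":[0.015,0,0],"turn":[0,0,0],"gripper":0.085},{"slide":[0,0,0],"turn":[0,0,0],"gripper":0.085}]' 60
python3 -c "
from h import *
go([620.5,201,208],Rt(-97))"
```

```text
time_s: 8.2
tcp_pos: [620.5, 202.1, 288.9]
tool_rot: [115.3, 90.0, 18.4]
contact_force: [-0.6, -0.6, -0.3]
width: 85.1
t 8.2 tcp [620.4803 202.107  288.9106] F [-0.6223 -0.5615 -0.2723] M [ 0.0302 -0.0003 -0.0073] w 85.09449044367803
slide m [0.0809 0.0001 0.0011] turn [ 0.1292 -0.0028 -0.0059]
slide after turn [0.0809 0.0002 0.0011]
```

```bash
python3 -m handwheel '[{"slide":[0.03,0,0],"turn":[0,0,0],"gripper":0.085},{"slide":[0.03,0,0],"turn":[0,0,0],"gripper":0.085},{"slide":[0.02,0,0],"turn":[0,0,0],"gripper":0.085},{"slide":[0,0,0],"turn":[0,0,0],"gripper":0.0},{"slide":[0,0,0],"turn":[0,0,0],"gripper":0.0}]' 60
python3 -m handwheel '[{"slide":[0,0,0],"turn":[0,0,0],"gripper":0.0},{"slide":[0,0,0],"turn":[0,0,0],"gripper":0.0},{"slide":[0,0,0],"turn":[0,0,0],"gripper":0.0},{"slide":[0,0,0],"turn":[0,0,0],"gripper":0.0}]' 60
python3 -c "
from h import *
go([620.5,201,208],Rt(-97))
a=snap('side','s5');s=a['pixels'][:,:,::-1]
f=lambda p,x,y,w,h:cv2.resize(p[y:y+h,x:x+w],None,fx=5,fy=5,interpolation=cv2.INTER_CUBIC)
cv2.imwrite('pics/c6.png',f(s,190,170,155,100))"
```

```text
time_s: 8.62
tcp_pos: [622.2, 199.4, 209.6]
tool_rot: [37.1, 89.9, -60.0]
contact_force: [-0.7, 0.1, 0.8]
width: 63.6
time_s: 8.95
tcp_pos: [623.8, 198.4, 214.7]
tool_rot: [101.3, 89.8, 4.2]
contact_force: [-1.0, -0.0, -0.4]
width: 24.1
t 8.95 tcp [623.7589 198.4471 214.7467] F [-1.005  -0.0198 -0.4399] M [-0.1225  0.2725 -0.1341] w 24.144126766654843
slide m [ 0.0067 -0.0036 -0.0021] turn [-0.0999 -0.0466 -0.2337]
slide after turn [ 0.0067 -0.0035 -0.0021]
```

View pics/c6.png

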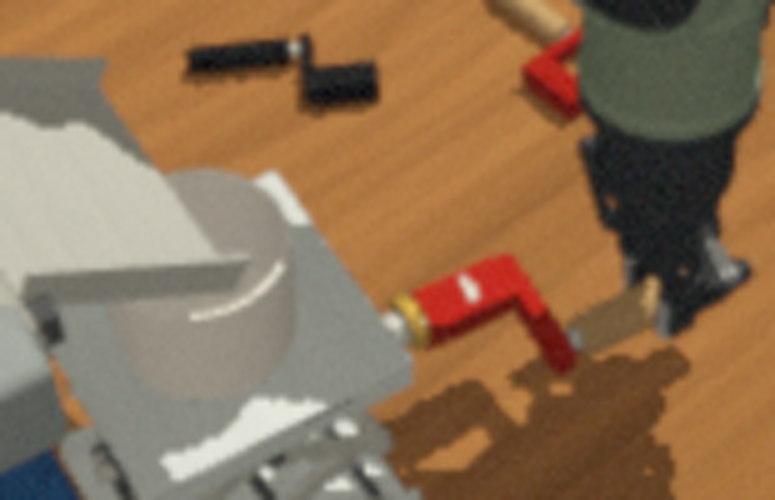

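The gripper now holds the wooden grip at crop (650,300). Next I'll measure the lip against the rim in enlarged crops, with the side view on the left and the top view on the right.

```bash
python3 -c "
from h import *
s=np.load('pics/s5.npz')['pixels'][:,:,::-1];t=np.load('pics/t0.npz')['pixels'][:,:,::-1]
f=lambda p,x,y,w,h:cv2.resize(p[y:y+h,x:x+w],None,fx=8,fy=8,interpolation=cv2.INTER_CUBIC)
cv2.imwrite('pics/c7.png',np.hstack([f(s,205,177,50,75),f(t,395,187,50,75)]))"
```

```text
(no output)
```

View pics/c7.png

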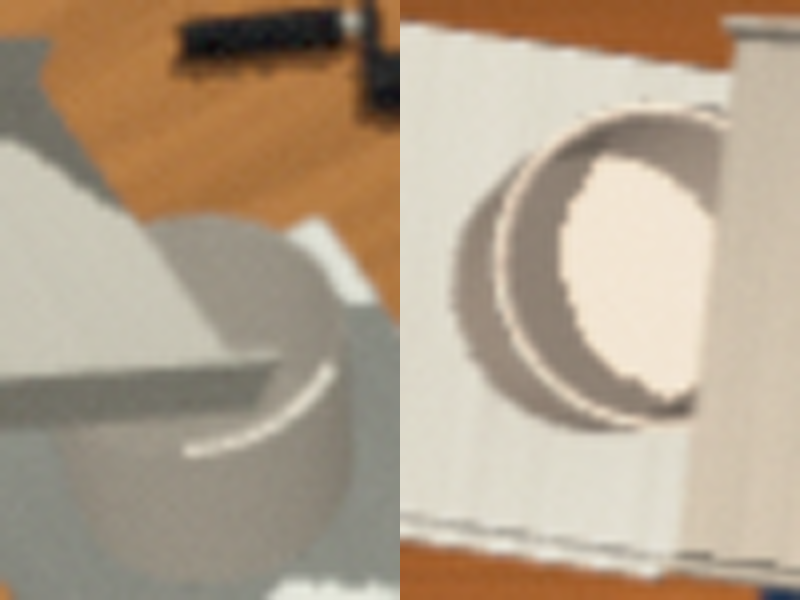

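```bash
python3 -c "
from h import *
from scipy.optimize import least_squares
s=np.load('pics/s5.npz');t=np.load('pics/t0.npz')
S=lambda x,y:np.array([205+x/8,177+y/8]);T=lambda x,y:np.array([395+(x-400)/8,187+y/8])
a=np.linspace(0,2*np.pi,720);circ=np.stack([47*np.cos(a),47*np.sin(a),0*a],1)
so=[S(335,372),S(205,213),S(187,457),S(347,310),S(270,432)];to=[T(493,265),T(640,103),T(640,424),T(535,150),T(540,375)]
def r(c):
  o=[]
  for cam,ob in((s,so),(t,to)):
    q=proj(cam,circ+c);o+=[np.min(np.linalg.norm(q-p,axis=1)) for p in ob]
  return o
f=least_squares(r,[545,-41,228]);print('rim',f.x,np.array(r(f.x)))
# lip: line ends P(x), y=y0+k(x-545), z
sl=[S(45,85),S(130,210),S(225,352)];tl=[T(728,110),T(706,325),T(684,540)]
def plane(cam,ps):
  o,_=ray(cam,*ps[0]);D=np.array([ray(cam,*p)[1] for p in ps]);n=np.linalg.svd(D)[2][2];return o,n
(o1,n1),(o2,n2)=plane(s,sl),plane(t,tl)
for x in(480,545,610):
  A=np.array([n1[1:],n2[1:]]);b=np.array([n1@o1-n1[0]*x,n2@o2-n2[0]*x]);print('lip',x,np.linalg.solve(A,b))
print(tri(ray(s,*S(260,408)),ray(t,*T(729,42))),tri(ray(s,*S(43,83)),ray(t,*T(681,560))))
"
```

```text
rim [542.6609 -42.0797 227.4431] [0.3166 0.2569 0.1128 0.3751 0.0499 0.1471 0.5683 0.3132 0.2047 0.0886]
lip 480 [-36.6999 269.6139]
lip 545 [-46.8754 266.1667]
lip 610 [-57.051  262.7196]
(array([600.8441, -55.1931, 257.4028]), np.float64(0.9848034627847202)) (array([459.3498, -33.4268, 265.1363]), np.float64(3.044936756857925))
```

Rim fits at z≈227.4 (nominal 228), and the lip is about 261–266, so I need roughly 2.5 turns. I'll start winding now and re-measure on the way.

```bash
cat >> h.py <<'E'
def st(C=(577.6,204.1,228.0)):
    s=monitor.sense();r=Rt(-97);q=r.inv().apply(s["tcp_pos"]-np.array(C))
    R=Ro.from_euler('xyz',s["tool_rot"],degrees=True)
    print("t",s["time_s"],"ang",np.degrees(np.arctan2(-q[0],q[1])),"rad",np.hypot(q[0],q[1]),"yz",q[1],-q[0],"ax",q[2],"Ftool",r.inv().apply(s["contact_force"]),"M",s["ft_torque"],"rot err",(R.inv()*r).as_rotvec(degrees=True))
E
python3 -c "
from h import *
st()"
python3 -m handwheel '[{"slide":[-0.0202,0.0014,0],"turn":[0,0,0],"gripper":0.0},{"slide":[-0.0191,-0.0068,0],"turn":[0,0,0],"gripper":0.0},{"slide":[-0.0147,-0.0139,0],"turn":[0,0,0],"gripper":0.0}]' 60
python3 -c "
from h import *
st()"
```

```text
t 9.0 ang -15.85523086719698 rad 48.349077836483474 yz 46.50964099537851 -13.209338443667205 ax -0.04781362464884338 Ftool [ 0.8346 -0.9111  0.4528] M [-0.0903  0.2599 -0.081 ] rot err [-0.0989 -0.0518 -0.2414]
time_s: 9.25
tcp_pos: [605.5, 201.8, 268.7]
tool_rot: [114.7, 89.7, 17.7]
contact_force: [8.4, 2.3, -3.0]
width: 23.8
t 9.25 ang 55.519902650812476 rad 49.37876717202948 yz 27.954304150348108 40.70404804069647 ax -1.066926710399635 Ftool [ 3.0445  8.0826 -3.2962] M [ 0.4482 -1.6466  0.6525] rot err [-0.0897 -0.1414 -0.3075]
```

```bash
python3 -m handwheel '[{"slide":[-0.0079,-0.0196,0.001],"turn":[0,0,-0.3],"gripper":0.0},{"slide":[0.0004,-0.0200,0],"turn":[0,0,0],"gripper":0.0},{"slide":[0.0084,-0.0179,0],"turn":[0,0,0],"gripper":0.0},{"slide":[0.0150,-0.0128,0],"turn":[0,0,0],"gripper":0.0},{"slide":[0.0188,-0.0055,0],"turn":[0,0,0],"gripper":0.0}]' 60
python3 -c "
from h import *
st()"
```

```text
time_s: 9.67
tcp_pos: [532.8, 210.9, 244.8]
tool_rot: [119.6, 88.4, 22.6]
contact_force: [-0.0, -3.9, 6.7]
width: 23.6
t 9.6667 ang 159.6619592918187 rad 48.33751137654237 yz -45.324072851309026 16.800101971315396 ax -1.2498094679781877 Ftool [-6.6865  0.4559  3.8525] M [-1.4282  0.1317 -0.5105] rot err [-0.0396 -0.7773 -1.367 ]
```

```bash
python3 -m handwheel '[{"slide":[0.0174,-0.0026,0.001],"turn":[0,-0.5,-1.3],"gripper":0.0},{"slide":[0.0188,0.0055,0],"turn":[0,0,0],"gripper":0.0},{"slide":[0.0150,0.0128,0],"turn":[0,0,0],"gripper":0.0},{"slide":[0.0084,0.0179,0],"turn":[0,0,0],"gripper":0.0},{"slide":[0.0004,0.0200,0],"turn":[0,0,0],"gripper":0.0}]' 60
python3 -c "
from h import *
st()"
```

```text
time_s: 10.08
tcp_pos: [582.2, 201.1, 182.5]
tool_rot: [-89.5, 89.6, 173.3]
contact_force: [-5.2, 2.1, 1.3]
width: 24.1
t 10.0833 ang -83.83838173600323 rad 45.74993015129716 yz 4.910493816906865 -45.48563684640117 ax 2.463836804667298 Ftool [-1.3455 -5.4371 -1.478 ] M [ 0.3633  1.1677 -1.1541] rot err [-0.255   0.0029  0.4293]
```

```bash
python3 -m handwheel '[{"slide":[-0.0083,0.0191,-0.002],"turn":[0,0,0.4],"gripper":0.0},{"slide":[-0.0137,0.0148,0],"turn":[0,0,0],"gripper":0.0},{"slide":[-0.0186,0.0081,0],"turn":[0,0,0],"gripper":0.0},{"slide":[-0.0203,0,0],"turn":[0,0,0],"gripper":0.0},{"slide":[-0.0185,-0.0081,0],"turn":[0,0,0],"gripper":0.0}]' 60
python3 -c "
from h import *
st()"
```

```text
time_s: 10.5
tcp_pos: [619.3, 199.4, 259.6]
tool_rot: [-91.7, 89.5, 170.8]
contact_force: [6.6, 1.6, -5.5]
width: 24.0
t 10.5 ang 36.99634738869402 rad 52.521754459801215 yz 41.947753113584284 31.605706767250577 ax -0.45579595741565854 Ftool [ 5.4677  6.3173 -2.3675] M [ 0.4895 -1.7981  0.8742] rot err [-0.507  -0.0171  0.4999]
```

```bash
python3 -m handwheel '[{"slide":[-0.0142,-0.0151,0],"turn":[-0.4,0,0.4],"gripper":0.0},{"slide":[-0.0078,-0.0185,0],"turn":[0,0,0],"gripper":0.0},{"slide":[0.0003,-0.0200,0],"turn":[0,0,0],"gripper":0.0},{"slide":[0.0085,-0.0179,0],"turn":[0,0,0],"gripper":0.0},{"slide":[0.0150,-0.0128,0],"turn":[0,0,0],"gripper":0.0}]' 60
python3 -c "
from h import *
st()"
```

```text
time_s: 10.92
tcp_pos: [540.1, 210.0, 269.0]
tool_rot: [114.0, 88.5, 17.0]
contact_force: [3.1, -0.9, 4.8]
width: 24.2
t 10.9167 ang 132.83086193321532 rad 55.8717978309452 yz -37.98368322053558 40.974352976758716 ax -1.245286362659807 Ftool [-4.776   3.1703  0.51  ] M [-0.9018 -0.5281 -0.1134] rot err [-0.0314 -0.6038 -1.355 ]
```

```bash
python3 -m handwheel '[{"slide":[0.0187,-0.0077,0.001],"turn":[0,-0.5,-1.3],"gripper":0.0},{"slide":[0.0195,-0.0021,0],"turn":[0,0,0],"gripper":0.0},{"slide":[0.0187,0.0062,0],"turn":[0,0,0],"gripper":0.0},{"slide":[0.0144,0.0134,0],"turn":[0,0,0],"gripper":0.0},{"slide":[0.0078,0.0182,0],"turn":[0,0,0],"gripper":0.0}]' 60
python3 -c "
from h import *
st((577.6,204.1,236.6))"
```

```text
time_s: 11.33
tcp_pos: [564.1, 204.0, 190.1]
tool_rot: [-86.6, 89.9, 176.2]
contact_force: [-5.5, -1.9, 4.0]
width: 24.1
t 11.3333 ang -106.04818459549954 rad 48.38640530624765 yz -13.376211747847256 -46.50076534571473 ax 1.7014689981674114 Ftool [-3.9575 -5.2374  2.5564] M [-0.8019  1.0771 -1.081 ] rot err [-0.1622  0.0054  0.0944]
```

```bash
python3 -m handwheel '[{"slide":[0.0005,0.0201,-0.0015],"turn":[0,0,0],"gripper":0.0},{"slide":[-0.0071,0.0188,0],"turn":[0,0,0],"gripper":0.0},{"slide":[-0.0142,0.0143,0],"turn":[0,0,0],"gripper":0.0},{"slide":[-0.0188,0.0075,0],"turn":[0,0,0],"gripper":0.0},{"slide":[0,0,0],"turn":[0,0,0],"gripper":0.0}]' 60
python3 -c "
from h import *
st((577.6,204.1,238.1));snap('side','s6')
s=np.load('pics/s6.npz')['pixels'][:,:,::-1];t=snap('top','t6')['pixels'][:,:,::-1]
f=lambda p,x,y,w,h:cv2.resize(p[y:y+h,x:x+w],None,fx=8,fy=8,interpolation=cv2.INTER_CUBIC)
cv2.imwrite('pics/c8.png',np.hstack([f(s,205,172,50,75),f(t,395,185,50,75)]))"
```

```text
time_s: 11.75
tcp_pos: [626.2, 197.7, 226.9]
tool_rot: [-85.4, 89.2, 177.1]
contact_force: [-3.7, -2.3, -3.1]
width: 24.1
t 11.75 ang -12.852611503078622 rad 50.31321848946304 yz 49.05264634204789 -11.191864974633175 ax 0.4193182707710319 Ftool [ 3.0567 -3.3741  2.7302] M [-0.0318  0.7497 -0.6128] rot err [-0.5411  0.0606  0.7967]
```

View pics/c8.png

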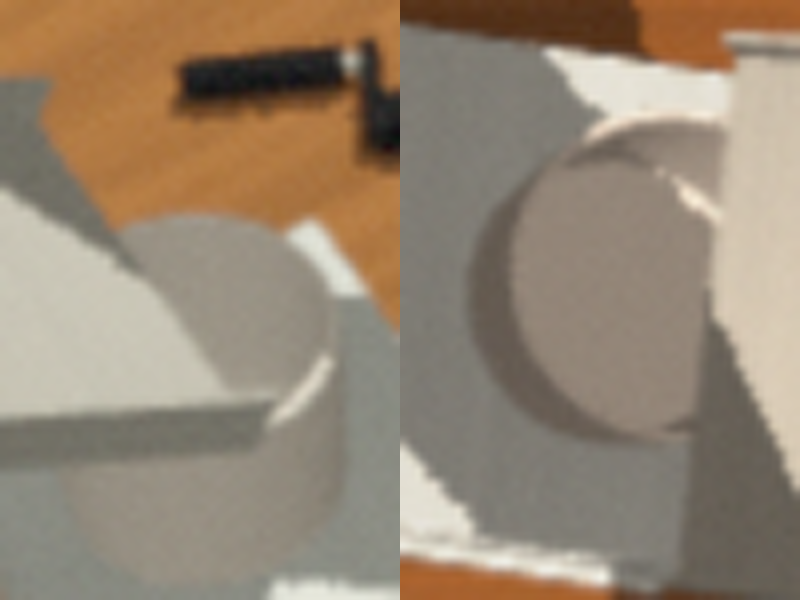

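```bash
python3 -c "
from h import *
from scipy.optimize import least_squares
s=np.load('pics/s5.npz');t=np.load('pics/t0.npz')
S=lambda x,y:np.array([205+x/8,177+y/8]);T=lambda x,y:np.array([395+(x-400)/8,187+y/8]);S2=lambda x,y:S(x,y-40);T2=lambda x,y:T(x,y-16)
a=np.linspace(0,2*np.pi,720);circ=np.stack([47*np.cos(a),47*np.sin(a),0*a],1)
def rim(so,to,g):
  def r(c):
    return [np.min(np.linalg.norm(proj(cam,circ+c)-p,axis=1)) for cam,ob in((s,so),(t,to)) for p in ob]
  f=least_squares(r,g);print('rim',f.x,np.array(r(f.x)))
rim([S2(195,213),S2(333,310),S2(330,362),S2(280,425)],[T2(512,285),T2(590,125),T2(650,437),T2(570,400)],[543,-42,247])
sl=[S(45,85),S(130,210),S(225,352)];tl=[T(728,110),T(706,325),T(684,540)]
def perp(cam,p,A,B):
  q=proj(cam,[A,B]);d=q[1]-q[0];d/=np.linalg.norm(d);e=p-q[0];return d[0]*e[1]-d[1]*e[0]
def lip(yaw=None,corners=True):
  def E(v):
    w=np.radians(v[3] if yaw is None else yaw);u=75*np.array([np.cos(w),np.sin(w),0]);return v[:3]-u,v[:3]+u
  def r(v):
    A,B=E(v);o=[perp(s,p,A,B) for p in sl]+[perp(t,p,A,B) for p in tl]
    if corners: o+=list((proj(s,[B])[0]-S(259,402))*.7)+list((proj(s,[A])[0]-S(43,83))*.3)
    return o
  f=least_squares(r,[540,-45,262,-8]);print('lip',f.x,np.array(f.fun))
lip();lip(-7);lip(-7,False);lip(None,False)
"
```

```text
rim [542.4977 -42.741  246.4769] [0.2744 0.4357 0.0779 0.387  0.1487 0.1176 0.0977 0.2533]
lip [532.3952 -45.0203 267.023   -8.979 ] [-0.3518 -0.1311  0.2796 -0.4404  0.0053  0.4511  0.2894 -0.0352 -0.2834
 -0.2545]
lip [531.2946 -44.7429 266.1203  -8.    ] [-1.3608 -0.3311  0.9937  0.5088  0.0124 -0.4839  0.8898 -0.4557 -0.6037
 -0.1416]
lip [-2126.4199   281.8219   267.0182    -8.    ] [-1.1578 -0.1222  1.2092  0.4993  0.0029 -0.4936]
lip [612.2911 -57.309  267.2912  -8.8098] [-0.3672 -0.0745  0.4174 -0.3671 -0.0021  0.3629]
```

```bash
python3 -c "
from h import *
from scipy.optimize import least_squares
from scipy.ndimage import map_coordinates,gaussian_filter
def edge(f,p,q,n=40):
  I=gaussian_filter(np.load(f'pics/{f}.npz')['pixels'].astype(float),(.7,.7,0));p,q=np.array(p),np.array(q);d=(q-p)/np.linalg.norm(q-p);m=np.array([-d[1],d[0]])
  k=np.arange(-2.5,2.51,.1);out=[]
  for a in np.linspace(0,1,n):
    c=p+a*(q-p)+k[:,None]*m
    v=np.stack([map_coordinates(I[:,:,j],[c[:,1],c[:,0]],order=3) for j in range(3)],1)
    g=np.linalg.norm(np.gradient(v,axis=0),axis=1);i=g.argmax()
    if 3<i<len(k)-4: out.append(p+a*(q-p)+m*k[i])
  o=np.array(out)
  for _ in range(4):
    c=o.mean(0);u=np.linalg.svd(o-c)[2][0];e=(o-c)@[-u[1],u[0]];o=o[abs(e)<max(.25,1.5*e.std())]
  print(f,len(o),'rms',e.std(),o[0],o[-1]);return o
S=lambda x,y:np.array([205+x/8,177+y/8]);T=lambda x,y:np.array([395+(x-400)/8,187+y/8])
s=np.load('pics/s5.npz');t=np.load('pics/t0.npz')
so=[edge(f,S(60,108),S(218,342)) for f in('s0','s5','s6')];to=[edge(f,T(727,120),T(685,530)) for f in('t0','t6')]
def perp(cam,p,A,B):
  q=proj(cam,[A,B]);d=q[1]-q[0];d/=np.linalg.norm(d);e=p-q[0];return d[0]*e[:,1]-d[1]*e[:,0]
for si in so:
 for ti in to:
  def r(v):
    w=np.radians(v[2]);u=75*np.array([np.cos(w),np.sin(w),0]);c=np.array([540,v[0],v[1]])
    return np.r_[perp(s,si,c-u,c+u),perp(t,ti,c-u,c+u)]
  f=least_squares(r,[-45,262,-8]);print(f.x,np.sqrt(np.mean(f.fun**2)))
"
```

```text
s0 36 rms 0.08606729692170527 [212.4171 190.556 ] [231.9093 218.8881]
s5 33 rms 0.06988971715434567 [212.0856 190.7798] [232.4986 219.5821]
s6 30 rms 0.07077503249644745 [212.0856 190.7798] [232.4986 219.5821]
t0 31 rms 0.100258601200666 [434.8099 204.5467] [429.4312 253.1277]
t6 26 rms 0.11501959295387204 [435.3776 201.949 ] [429.4312 253.1277]
[-45.2486 263.5229  -9.0366] 0.12580949215580747
[-45.2342 263.5327  -8.9726] 0.14102648230522033
[-45.3604 262.5407  -8.6148] 0.08935487047820337
[-45.3602 262.5593  -8.585 ] 0.09414868387234934
[-45.4033 262.4116  -8.6304] 0.0894030956196818
[-45.4023 262.4316  -8.6   ] 0.0948208147748278
```

```bash
python3 -c "
from h import *
from scipy.optimize import least_squares
s=np.load('pics/s5.npz');t=np.load('pics/t0.npz')
S=lambda x,y:np.array([205+x/8,177+y/8])-.44;T=lambda x,y:np.array([395+(x-400)/8,187+y/8])-.44;S2=lambda x,y:S(x,y-40);T2=lambda x,y:T(x,y-16)
a=np.linspace(0,2*np.pi,720);circ=np.stack([47*np.cos(a),47*np.sin(a),0*a],1)
def rim(so,to,g):
  def r(c):
    o=[]
    for cam,ob in((s,so),(t,to)):
      q=proj(cam,circ+c);m=q.mean(0)
      for p in ob:
        d=np.linalg.norm(q-p,axis=1);i=d.argmin();o.append(d[i]*np.sign(np.linalg.norm(p-m)-np.linalg.norm(q[i]-m)))
    return o
  f=least_squares(r,g,diff_step=1e-3);print('rim',f.x,np.array(r(f.x)))
rim([S2(195,213),S2(333,310),S2(330,362),S2(280,425)],[T2(512,285),T2(590,125),T2(650,437),T2(570,400)],[543,-42,247])
rim([S(335,372),S(205,213),S(187,457),S(347,310),S(270,432)],[T(493,265),T(640,103),T(640,424),T(535,150),T(540,375)],[543,-42,228])
"
```

```text
rim [542.5171 -42.5586 248.2222] [ 0.2161 -0.8834 -0.3425  0.1894  0.3609  0.6675 -0.3076  0.3289]
rim [542.8752 -41.3785 229.3663] [-0.1872  0.1057  0.2212 -0.3045 -0.1509  0.1797 -0.3246 -0.5571  0.2012
  0.0251]
```

```bash
cat > e.py <<'E'
from h import *
from scipy.optimize import least_squares
from scipy.ndimage import map_coordinates,gaussian_filter
def edge(f,p,q,n=40,w=2.5):
  I=gaussian_filter(np.load(f'pics/{f}.npz')['pixels'].astype(float),(.7,.7,0));p,q=np.array(p),np.array(q);d=(q-p)/np.linalg.norm(q-p);m=np.array([-d[1],d[0]])
  k=np.arange(-w,w+.01,.1);out=[]
  for a in np.linspace(0,1,n):
    c=p+a*(q-p)+k[:,None]*m
    v=np.stack([map_coordinates(I[:,:,j],[c[:,1],c[:,0]],order=3) for j in range(3)],1)
    g=np.linalg.norm(np.gradient(v,axis=0),axis=1);i=g.argmax()
    if 3<i<len(k)-4: out.append(p+a*(q-p)+m*k[i])
  o=np.array(out)
  for _ in range(4):
    c=o.mean(0);u=np.linalg.svd(o-c)[2][0];e=(o-c)@[-u[1],u[0]];o=o[abs(e)<max(.25,1.5*e.std())]
  print(f,len(o),'rms',e.std(),o[0],o[-1],'off',np.median((o-p)@m));return o
def perp(cam,p,A,B):
  q=proj(cam,[A,B]);d=q[1]-q[0];d/=np.linalg.norm(d);e=p-q[0];return d[0]*e[:,1]-d[1]*e[:,0]
E
python3 -c "
from e import *
s=np.load('pics/s5.npz');t=np.load('pics/t0.npz')
d=np.array([-.122,-.9925,0]);y=np.array([.9925,-.122,0])
for zn,fs,ft in((158,['s0','s5'],'t0'),(178.1,['s6'],'t6')):
  c=np.array([542.7,-42,zn])-75*d
  ti=edge(ft,*proj(t,[c-y*65,c+y*65]),w=3.5)
  for F in fs:
    si=edge(F,*proj(s,[c-y*65,c+y*65]),w=3.5)
    def r(v):
      w=np.radians(v[2]);u=75*np.array([np.cos(w),np.sin(w),0]);cc=np.array([c[0],v[0],v[1]])
      return np.r_[perp(s,si,cc-u,cc+u),perp(t,ti,cc-u,cc+u)]
    f=least_squares(r,[c[1],zn,-7]);print(zn,F,f.x,np.sqrt(np.mean(f.fun**2)))
"
```

```text
t0 38 rms 0.11717362119670208 [383.6439 245.3037] [390.5136 192.9311] off -1.5499999999999954
s0 36 rms 0.051767032957347504 [246.272  205.7961] [271.0084 239.0538] off -1.2499999999999925
158 s0 [ 36.0547 156.8467  -9.0355] 0.09489159104855725
s5 31 rms 0.09338201997504497 [246.272  205.7961] [265.1079 231.5329] off -1.1000000000000107
158 s5 [ 35.9019 155.912   -9.2252] 0.11392700822873272
t6 23 rms 0.6401051256154908 [387.9076 234.1306] [392.3881 191.5241] off -1.299999999999973
s6 31 rms 0.09685385241685213 [245.5132 200.8973] [266.5183 229.2886] off -0.8999999999999682
178.1 s6 [ 35.8511 175.2821  -8.899 ] 0.3558751183441621
```

```bash
cat >> e.py <<'E'
def rimfit(sf,tf,c0,sa,ta,bright=True):
  """angles (deg, world) of arcs to use in side / top"""
  cams=[(np.load(f'pics/{sf}.npz'),sa,False),(np.load(f'pics/{tf}.npz'),ta,bright)]
  def C(c,a): a=np.radians(a);return c+47*np.stack([np.cos(a),np.sin(a),0*a],1)
  c0=np.array(c0,float)
  for it in range(3):
    O=[]
    for cam,A,br in cams:
      I=gaussian_filter(cam['pixels'].astype(float),(.6,.6,0));q=proj(cam,C(c0,A));q2=proj(cam,C(c0,A+1.));m=(q2-q);m=np.stack([m[:,1],-m[:,0]],1);m/=np.linalg.norm(m,axis=1)[:,None]
      m*=np.sign(np.sum(m*(q-proj(cam,[c0])),1))[:,None];k=np.arange(-2,2.01,.1);pts=[]
      for qi,mi in zip(q,m):
        x=qi+k[:,None]*mi;v=np.stack([map_coordinates(I[:,:,j],[x[:,1],x[:,0]],order=3) for j in range(3)],1);g=np.gradient(v,axis=0)
        g=-g.sum(1) if br else np.linalg.norm(g,axis=1);pts.append(k[g.argmax()])
      O.append((cam,A,q,m,np.array(pts)))
    def r(c): return np.concatenate([np.sum((q+m*p[:,None]-proj(cam,C(c,A)))*m,1) for cam,A,q,m,p in O])
    f=least_squares(r,c0,loss='soft_l1',f_scale=.2);c0=f.x
  print(sf,tf,'rim',c0,'rms',np.sqrt(np.mean(r(c0)**2)),[np.round(np.median(abs(o[4])),2) for o in O])
E
python3 -c "
from e import *
rimfit('s0','t0',[542.7,-42,228],np.arange(65,160,4.),np.arange(30,200,5.))
rimfit('s5','t0',[542.7,-42,228],np.arange(65,160,4.),np.arange(30,200,5.))
rimfit('s5','t0',[542.7,-42,228],np.arange(65,160,4.),np.arange(50,180,5.))
rimfit('s6','t6',[542.7,-42,248],np.arange(65,160,4.),np.arange(60,200,5.),False)
"
```

```text
s0 t0 rim [541.7446 -40.9239 229.442 ] rms 1.0182539630028813 [np.float64(0.4), np.float64(0.15)]
s5 t0 rim [541.9124 -41.237  227.9114] rms 0.6901755928965909 [np.float64(0.3), np.float64(0.15)]
s5 t0 rim [541.9252 -41.2885 227.9316] rms 0.47969442332245116 [np.float64(0.3), np.float64(0.1)]
s6 t6 rim [542.7441 -41.6695 248.1681] rms 0.6189854494965132 [np.float64(0.2), np.float64(0.15)]
```

```bash
python3 -c "
from h import *
s=np.load('pics/s5.npz');t=np.load('pics/t0.npz')
f=lambda c,x,y,w,h:cv2.resize(c['pixels'][y:y+h,x:x+w,::-1],None,fx=16,fy=16,interpolation=cv2.INTER_CUBIC)
a=f(s,219,211,25,24);b=f(t,425,183,24,24)
w=np.radians(-8.6)
for k in range(20,76,5):
  P=np.array([[540+k*np.cos(w),-45.4+k*np.sin(w),262.5]])
  for im,c,o in((a,s,(219,211)),(b,t,(425,183))):
    q=(proj(c,P)[0]-o+.5)*16-.5;cv2.circle(im,tuple(int(v) for v in np.round(q)),2,(0,0,255) if k!=75 else (255,0,0),-1)
cv2.imwrite('pics/c9.png',np.hstack([a,b]))"
```

```text
(no output)
```

View pics/c9.png

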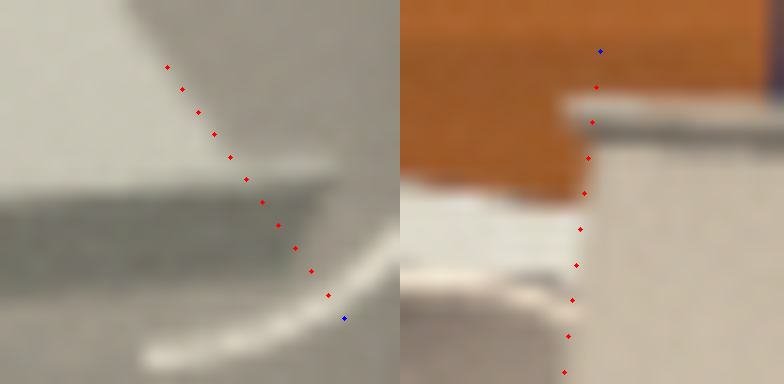

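Corner check: the side flange's bottom corner is at crop (303,275), only slightly below the fitted edge line, so the sheet is about 2 mm thick. That puts the lip at z≈261.3, while the rim is at 248.1 now. I need about +3.3 mm, so I'll stop with the grip angle at about 104°.

```bash
python3 -m handwheel '[{"slide":[-0.0215,-0.0021,0],"turn":[-0.5,0,0.8],"gripper":0.0},{"slide":[-0.0186,-0.0081,0],"turn":[0,0,0],"gripper":0.0},{"slide":[-0.0137,-0.0148,0],"turn":[0,0,0],"gripper":0.0},{"slide":[-0.0064,-0.0190,0],"turn":[0,0,0],"gripper":0.0},{"slide":[0,-0.012,0],"turn":[0,0,0],"gripper":0.0}]' 60
python3 -m handwheel '[{"slide":[0,0,0],"turn":[0,0,0],"gripper":0.0},{"slide":[0,0,0],"turn":[0,0,0],"gripper":0.0}]' 60
python3 -c "
from h import *
st((577.6,204.1,239.7))"
```

```text
time_s: 12.27
tcp_pos: [570.1, 207.9, 283.9]
tool_rot: [107.3, 89.3, 10.8]
contact_force: [6.3, -2.7, 4.2]
width: 24.1
time_s: 12.43
tcp_pos: [569.0, 207.9, 284.7]
tool_rot: [104.0, 89.1, 7.6]
contact_force: [4.5, -1.0, 5.0]
width: 24.2
t 12.4333 ang 101.25534064145452 rad 45.902291961768846 yz -8.959289302661311 45.01945737716846 ax -2.7369566080808094 Ftool [-5.0223  4.5972  0.4781] M [-0.6026 -0.7662 -0.038 ] rot err [ 0.6313 -0.2209 -0.8666]
```

```bash
python3 -m handwheel '[{"slide":[0,0,0],"turn":[0,0,0],"gripper":0.06},{"slide":[0,0,0],"turn":[0,0,0],"gripper":0.085},{"slide":[0,0,0],"turn":[0,0,0],"gripper":0.085},{"slide":[0,0,0],"turn":[0,0,0],"gripper":0.085},{"slide":[-0.02,0,0],"turn":[0,0,0],"gripper":0.085}]' 60
python3 -m handwheel '[{"slide":[-0.035,0,0],"turn":[0,0,0],"gripper":0.085},{"slide":[-0.035,0,0],"turn":[0,0,0],"gripper":0.085},{"slide":[-0.015,0,-0.035],"turn":[0,0,0],"gripper":0.085},{"slide":[0,0,-0.04],"turn":[0,0,0],"gripper":0.085},{"slide":[0,0,-0.04],"turn":[0,0,0],"gripper":0.085}]' 60
python3 -m handwheel '[{"slide":[0,0,-0.04],"turn":[0,0,0],"gripper":0.085},{"slide":[0,0,-0.04],"turn":[0,0,0],"gripper":0.085},{"slide":[0,0,-0.04],"turn":[0,0,0],"gripper":0.085},{"slide":[0,0,0],"turn":[0,0,0],"gripper":0.085},{"slide":[0,0,0],"turn":[0,0,0],"gripper":0.085}]' 60
python3 -c "
from e import *
a=snap('side','s7');b=snap('top','t7')
rimfit('s7','t7',[542.7,-42,251.3],np.arange(65,160,4.),np.arange(60,180,5.))
rimfit('s7','t7',[542.7,-42,251.3],np.arange(65,160,4.),np.arange(60,180,5.),False)
S=lambda x,y:np.array([205+x/8,177+y/8]);T=lambda x,y:np.array([395+(x-400)/8,187+y/8])
si=edge('s7',S(60,108),S(218,342));ti=edge('t7',T(727,120),T(685,530))
def r(v):
    w=np.radians(v[2]);u=75*np.array([np.cos(w),np.sin(w),0]);c=np.array([540,v[0],v[1]])
    return np.r_[perp(a,si,c-u,c+u),perp(b,ti,c-u,c+u)]
print(least_squares(r,[-45,262,-8]).x)
f=lambda p,x,y,w,h:cv2.resize(p[y:y+h,x:x+w,::-1],None,fx=5,fy=5,interpolation=cv2.INTER_CUBIC)
cv2.imwrite('pics/c10.png',np.vstack([f(a['pixels'],195,165,150,65),f(b['pixels'],300,180,150,55)]))"
```

```text
time_s: 12.85
tcp_pos: [568.1, 207.4, 299.3]
tool_rot: [83.6, 89.6, -12.7]
contact_force: [-0.7, -0.2, -0.0]
width: 82.7
time_s: 13.27
tcp_pos: [582.5, 315.7, 389.4]
tool_rot: [48.6, 89.6, -48.5]
contact_force: [1.5, -0.1, -0.4]
width: 84.8
time_s: 13.68
tcp_pos: [595.0, 449.2, 385.8]
tool_rot: [9.3, 89.8, -87.4]
contact_force: [0.4, -0.7, -0.1]
width: 85.2
s7 t7 rim [542.1122 -40.777  251.7852] rms 0.5356335294764366 [np.float64(0.2), np.float64(0.1)]
s7 t7 rim [545.0044 -42.4111 255.3855] rms 0.8778688915524168 [np.float64(0.2), np.float64(0.5)]
s7 35 rms 0.08363820259307857 [212.3342 190.6119] [232.4986 219.5821] off 5.9704773537695904e-15
t7 36 rms 0.08497037456248818 [435.3776 201.949 ] [429.5307 253.1379] off 0.8999999999999662
[-45.2983 263.3082  -8.8109]
```

View pics/c10.png

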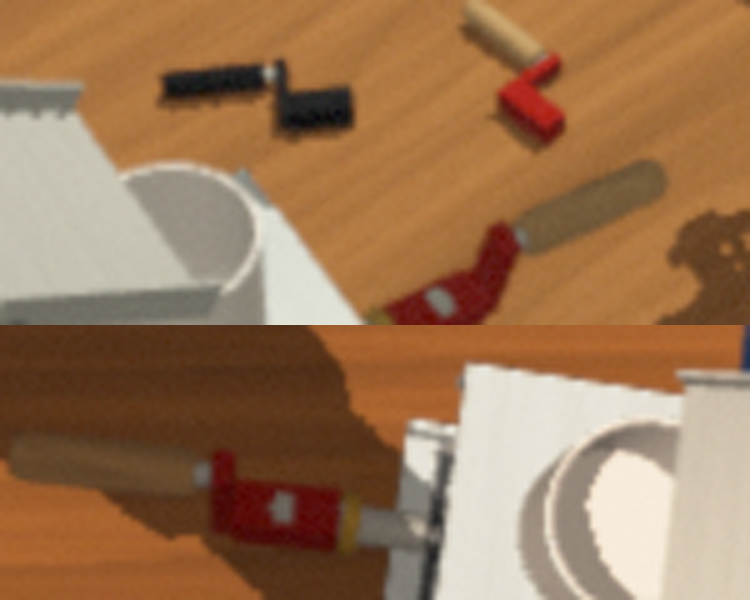

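The final view shows the crank seated on the collar, top crop (345,520), and the tub upright under the lip. The rim fits at z≈251.5 and the lip at ≈261.5, so the gap is about 10 mm. I'll let the arm settle and hand in.

```bash
python3 -m handwheel '[{"slide":[0,0,0],"turn":[0,0,0],"gripper":0.085},{"slide":[0,0,0],"turn":[0,0,0],"gripper":0.085}]'
python3 -c "
from bench import job
print(job.sign_off())"
```

```text
time_s: 13.95
tcp_pos: [595.3, 446.3, 385.9]
tool_rot: [-4.2, 89.7, -101.0]
contact_force: [0.4, 0.1, 0.1]
width: 85.1
the job is handed in; nothing more can be done
None
```

I fitted the large red crank onto the jack's square drive and wound it about 2.33 turns clockwise, raising the platform about 23.3 mm. I then let go, backed the arm clear and handed in at about 14 s.

**Crank:** it stopped firmly when pushed home, at about 15 N. The last pictures show its mouth against the brass collar.

**Tub:** it is upright and centred on the platform, clear of the mill. Nothing else was touched.

**Rim:** 251.25 mm by turn count, 251.8 mm by image fit. A second fit, using a different edge criterion, gave 255.4 mm; I set it aside because it fitted worse.

**Lip:** the image fits put its upper edge at 262.4–263.5 mm. I took off about 1.5–2 mm for sheet thickness, read from one corner, which gives a lip at about 261.5 mm.

**Gap:** about 10 mm, good to roughly ±1.5 mm. My earlier hand-read pixels put the lip 3–4 mm higher. A cross-check on the platform's edge read 1–3 mm low, while the rim check agreed with its known height, so I relied on the rim.

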